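# Seat the three-ball stage top on its kinematic base and shut the keeper

### The arm

A 7-joint arm with a two-finger parallel gripper is mounted at the origin on a cart in front of the work surface, level with it; the furniture and walls round the work are solid. World frame = base frame: x ahead of the robot, y to its left, z up, the work surface at z = 0. Lengths are in m, angles in rad, forces in N, time in s.
With the tool pointing down it reaches from about 0.4 to 0.85 m from the base axis. Payload 10.4 kg.
Tool frame: the origin (TCP) lies midway between the tips of the shut fingers; the grasp point (between the pads) lies 19 mm behind it; z points along the fingers, y is the line along which they close (so a half turn about z gives the same grasp; the last joint's range is limited). The gripper opens to 87 mm and grips with 3 to 60 N. Pads are 19 mm wide; open, the fingers measure 117 mm over their backs; the gripper's body (75 mm by 190 mm) begins 51 mm behind the grasp point.
Start: joints at [-1.222, 0.332, -0.065, 1.46, 0.022, 1.35, -0.088], TCP at [0.227, 0.582, 0.223] pointing down, gripper open.
Joint ranges: [-2.6, 2.6], [-0.5, 2.12], [-1.47, 1.34], [0.16, 2.42], [-1.27, 4.41], [0.06, 2.06], [-2.6, 2.6]. Speed limits (rad/s): [2.22, 2.22, 2.79, 2.79, 3.14, 3.14, 3.14].

### API

Orientations are given as a unit quaternion [x, y, z, w].
In Python, from bench import r gives the robot as it stands.
- The arm moves only by the tool arm_command, never from a script. Its argument "moves" is one flat list of numbers, 4 for each row, row after row: the shift along the tool's x, y, z in cm, then the turn about the tool's z in degrees. A call has 1 to 12 rows; each row shifts and turns the commanded pose from where the row before left it, along the tool's axes as they then stand; what a row does not reach is not made up. A row lasts 1/12 s, in which the tool goes at most 41.7 mm and 7.16 degrees, less where a joint would pass 70% of its speed; a pose out of reach is approached as far as the arm can. A call with a gripper value outside its range is refused whole. "fingers" is the opening in per cent of the stroke, from 0 (shut) to 100 (fully open), set as the call begins (left out, the last holds). The fingers move at their own pace and stop on an object; "squeeze" is the grip in N (left out, the last holds). Time passes only in rows, so rows that do not move let the fingers close. It gives the time, the measured TCP pose, the force, the opening and the grip force at its end, in the units of the state.
- r.read_state(): the state, without advancing time (a new reading comes with each control period).
- r.camera(name): name is "scene" or "top" or "wrist"; returns the picture (384x512x3 uint8, red, green, blue); there is no depth.
- r.camera_info(name): a dict with "fx", "fy", "cx", "cy" (pixels), "origin" and "attitude" of the camera in the world. Camera axes: x right, y up, looking along -z (the intrinsics and any distortion apply to the point x, -y, -z); pixel columns grow to the right and rows downward; lengths in m; the calibration is good to about 2 mm. A picture is of the moment at which its call begins: read the wrist's pose just before it. camera_info takes no time and is no camera call; for the wrist camera it gives the pose at the moment of the call.
- r.close_job(): hands the job in; it is judged then, once.
The state is a dict: "time": time; "joint_positions": joint angles; "joint_vel": joint speeds; "joint_torque": joint torques, N m; "ee_pos": TCP position; "eef_rot": TCP orientation; "ft_force": force on the tool from outside, world axes, zero at the start; "torque": the same for the moment, N m; "width": finger opening in m; "grip_force": force on a finger pad.
Only numpy, scipy, OpenCV 4.12 (cv2) and the standard library are available. Lean on these libraries where they do the work, as an engineer would, in place of code of your own. Each camera call takes 0.05 s, during which the arm holds its last target. There are 200 camera calls.

### The job

Take the three-footed metal stage top off the sloping wooden rest and set it down gently on the bolted steel base, turned so that its outline matches the base and its ball feet settle fully into the cone cup, the V groove and onto the flat pad. Let go of it, then swing the keeper lever on the base fully shut, so that its nose lies over the edge of the seated stage top. Leave everything else on the bench where it is. Leave everything else on the bench where it is. Leave everything else on the bench where it is. Leave everything else on the bench where it is.

Things in the scene. Friction and masses are not known exactly. Their poses are not given: they have to be found in the camera images.
- stage_top: Stage top: loose aluminium plate, 10 mm thick, about 0.4 kg, a blunt triangle about 131 mm (x) by 120 mm (y), corner radius 18 mm. Origin at its underside between the feet; z out of its upper face, x towards the narrow corner. Three polished steel ball feet, 20 mm diameter, hang below. It starts leaning on the rest, its z tilted 25 degrees from vertical, low towards the rest's -x.
- handle (a point): Centre of the top of the stage top's black blade handle, 50 mm above the plate's underside; axes as the stage top's. The handle is 54 mm long (x), 14 mm thick (y: the way to grip it) and stands 40 mm above the plate's upper face. It is at x -3, y 0 mm on the stage top.
- foot_cone (a point): Centre of the ball foot for the cone cup: wide end, at x -35, y +42, z -12 mm on the stage top.
- foot_groove (a point): Centre of the ball foot for the V groove: wide end, at x -35, y -42, z -12 mm on the stage top.
- foot_flat (a point): Centre of the ball foot for the flat pad: narrow corner, at x +60, y 0, z -12 mm on the stage top.
- base: Kinematic base, fixed: dark steel plate, 16 mm thick, the stage top's outline but 9 mm larger all round. Origin on the bench, z up, x towards its narrow corner. With the stage top seated the axes of both agree and the stage top's origin stands 46 mm above this one. The ball seats slope 50 degrees and are slippery: balls started inside their mouths slide home by the plate's own weight.
- seat_cone (a point): Place of the ball's centre when fully seated in the round cup with a conical hollow: x -35, y +42, z 34 mm on the base. The cup's rim is 34 mm above the bench, its mouth 26 mm wide; the ball's underside sinks 10 mm below the rim.
- seat_groove (a point): Place of the ball's centre when fully seated in the V-groove block: x -35, y -42, z 34 mm on the base. The groove runs along the base's y for 40 mm; rim height, mouth and depth as the cone cup's.
- seat_flat (a point): Place of the ball's centre when seated on the plain round pad (36 mm across, top 24 mm above the bench): x +60, y 0, z 34 mm on the base.
- keeper (a joint): Keeper: cranked steel lever on an upright pivot beside the base's edge between groove and pad, 60 to 67 mm above the bench, 4 mm over the seated plate. 0 rad = fully shut, nose over the plate, at its stop; grows clockwise seen from above as it opens, to 2.4. Starts at 1.4 to 2.1, clear of the stage top's way. Stays where it is left; about 1 N at the peg moves it.
- keeper_peg (a point): Top centre of the upright round black peg at the lever's outer end, to push or grip: 12 mm diameter, from 67 to 110 mm above the bench, 45 mm from the pivot axis.
- keeper_nose (a point): Underside of the lever's nose end, 42 mm from the pivot axis.
- keeper_pivot (a point): Keeper's upright pivot axis, 67 mm above the bench; at x 28.7, y -57.6 mm on the base.
- rest: Sloping wooden rest, fixed: board 150 mm wide that rises along its x at 25 degrees to about 88 mm, with a lip 12 mm high at the low end against which the two wide-end balls lie. The stage top's underside is 22 mm above the board. Origin on the bench below the board's middle.
- sanding_block: Cork sanding block, 61 x 105 x 31 mm, bystander; origin at its underside.
- tape_roll: Roll of masking tape, 103 mm across, 26 mm high, bystander; origin at its underside.
- offcut_1: Wood offcut, 50 x 60 x 22 mm, bystander; origin at its underside.
Things that resemble listed ones, but are neither listed nor needed, are in the scene too. Several things have the shape of the base; the one meant has the colours described above.

How it is judged:
On the way:
1. the stage top sits on all three seats, let go and at rest, with the keeper still open (distance between foot_cone and seat_cone below 0.0035 m and distance between foot_groove and seat_groove below 0.0035 m and distance between foot_flat and seat_flat below 0.0035 m and contact force between the fingers and stage_top below 0.1 N and linear speed of stage_top below 0.02 m/s and value of joint keeper above 0.9 rad), for 0.2 s.
At the end, for the whole second after the job is handed in: All three ball feet are within 3.5 mm of their fully seated places in cone, groove and on the pad, the stage top is at rest, and the keeper is within 0.12 rad of fully shut (distance between foot_cone and seat_cone below 0.0035 m and distance between foot_groove and seat_groove below 0.0035 m and distance between foot_flat and seat_flat below 0.0035 m and value of joint keeper below 0.12 rad and linear speed of stage_top below 0.02 m/s); the robot touches nothing.
It fails at once if the stage top is pressed hard onto the base (over 40 N) (contact force between stage_top and base above 40 N).
It fails at once if the stage top is dropped: let go over the base more than 14 mm above its seated height (contact force between the fingers and stage_top below 0.02 N and horizontal distance between stage_top and base below 0.08 m and z of stage_top in the frame of base above 0.06 m).
It fails at once if a bystander (sanding block, tape roll, offcut) is moved by more than 25 mm (distance of any of sanding_block, tape_roll, offcut_1 from where it was at the start of the episode above 0.025 m).
It also fails if it takes over 51 s, if anything falls off the work surface, if the arm or the gripper's body presses on something with over 40 N, if the wrist force passes 120 N, or if a joint passes its speed limit or range.

## Working session

There is one attempt and no reset: what is moved stays moved. The work goes in short steps, Python scripts to look and compute and a tool call to move; the robot and the scene stay as the last step left them, time stands still between calls to the robot, and variables do not carry over. Pictures are saved under pics/ and viewed, at most 10 in all, crops included, and the job is handed in when it is done.

Besides the shell and the picture viewer there is one more tool, called after "Emit:" as name(argument=value, ...) on one line, values as JSON. arm_command: Moves the arm, as the interface text tells. Its arguments: {"type":"object","properties":{"moves":{"type":"array"},"fingers":{"type":"number"},"squeeze":{"type":"number"}},"required":["moves"]}

```bash
mkdir -p pics; ls; cat > h.py <<'E'
import numpy as np, cv2
from scipy.spatial.transform import Rotation as R
from bench import r
def info(n):
    return r.camera_info(n)
def Rm(i):
    a=np.array(i['attitude'],float)
    return a if a.shape==(3,3) else R.from_quat(a).as_matrix()
def ray(i,u,v):
    d=np.array([(u-i['cx'])/i['fx'],-(v-i['cy'])/i['fy'],-1.0])
    return np.array(i['origin']),Rm(i)@d
def plane(i,u,v,z):
    o,d=ray(i,u,v); return o+d*(z-o[2])/d[2]
def proj(i,p):
    q=Rm(i).T@(np.array(p)-np.array(i['origin'])); return np.array([i['cx']+i['fx']*q[0]/-q[2], i['cy']-i['fy']*q[1]/-q[2]])
def tri(i1,p1,i2,p2):
    A=[];b=[]
    for i,p in((i1,p1),(i2,p2)):
        o,d=ray(i,*p); d=d/np.linalg.norm(d); M=np.eye(3)-np.outer(d,d); A.append(M); b.append(M@o)
    return np.linalg.solve(sum(A),sum(b))
def save(n,img): cv2.imwrite('pics/'+n+'.png',img[:,:,::-1])
E
python3 - <<'E'
from h import *
for n in('scene','top','wrist'):
    i=info(n);print(n,i)
t=r.camera('top');s=r.camera('scene');save('top',t);save('scene',s)
np.savez('im.npz',t=t,s=s)
print(r.read_state())
E
```

```text
pics
scene {'fx': 391.6067827551515, 'fy': 391.6067827551515, 'cx': 261.8310819481257, 'cy': 187.31150387534498, 'origin': array([-5.42582054e-04, -6.04122636e-01,  5.57700216e-01]), 'attitude': array([ 0.47535966, -0.18791364, -0.31399508,  0.80008047])}
top {'fx': 426.5811117905327, 'fy': 426.5811117905327, 'cx': 250.13131671621042, 'cy': 189.80588121489805, 'origin': array([0.53444343, 0.03887292, 1.1948505 ]), 'attitude': array([-0.01509017,  0.01412621,  0.70742621, -0.70648488])}
wrist {'fx': 312.3228990314994, 'fy': 312.3228990314994, 'cx': 254.4948561100183, 'cy': 192.123593647329, 'origin': array([0.15146911, 0.61186437, 0.38379656]), 'attitude': array([-0.12324326, -0.0834672 ,  0.55794441,  0.81642046])}
{'time': 0.1, 'joint_positions': array([-1.22162429,  0.33280177, -0.06471543,  1.46081969,  0.02158029,
        1.34989807, -0.08848451]), 'joint_vel': array([-0.00063213, -0.00166228,  0.00122504, -0.00370044,  0.0011861 ,
       -0.00178861,  0.00166085]), 'joint_torque': array([ 1.24225098e-03, -6.24538493e+01,  2.45282531e-02, -3.90718460e+01,
       -6.13358687e-02,  3.66648508e-02,  8.32302931e-05]), 'ee_pos': array([0.22690927, 0.58200034, 0.22185582]), 'eef_rot': array([ 1.84795624e-01,  9.82776779e-01, -6.08236177e-04, -9.90303567e-05]), 'ft_force': array([ 0.20859066,  0.250359  , -0.09608092]), 'torque': array([ 0.02264156, -0.02240655, -0.02002214]), 'grip_force': 0.0, 'width': 0.08717084000190523}
```

View pics/top.png

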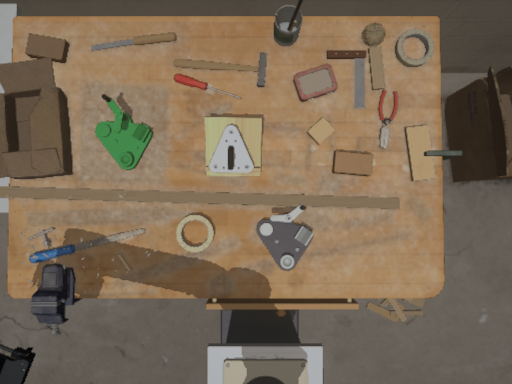

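View pics/scene.png

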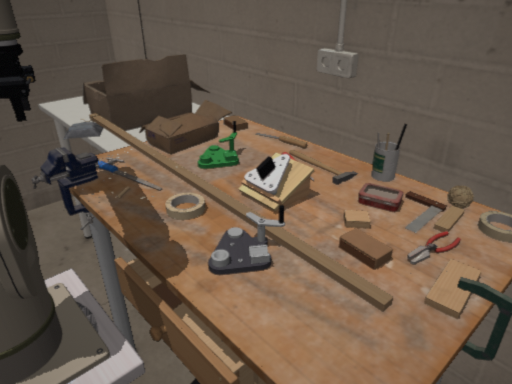

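Two things have the base's shape: a green one at top (125,135), and a dark grey steel one at top (285,243). The dark one fits "dark steel plate". The stage top is at (231,152) on its rest, and the long strip at row 195 lies between them. I'll confirm with one enlarged crop.

```bash
python3 - <<'E'
from h import *
d=np.load('im.npz');t=d['t']
a=cv2.resize(t[105:185,195:275],(400,400),interpolation=cv2.INTER_CUBIC)
b=cv2.resize(t[195:275,245:325],(400,400),interpolation=cv2.INTER_CUBIC)
save('crop1',np.hstack([a,b]))
E
```

```text
(no output)
```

View pics/crop1.png

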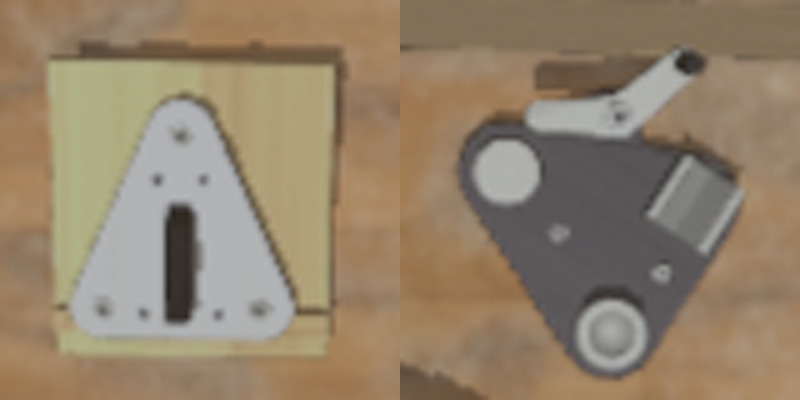

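The crop confirms it: on the right is the dark base with a bright cup, V block, pad and an open grey keeper with a black peg. On the left is the stage top with its narrow corner pointing up the slope.

```bash
python3 - <<'E'
from h import *
i=info('top')
def P(c,o,z): return plane(i,o[0]+(c[0]+.5)/5-.5,o[1]+(c[1]+.5)/5-.5,z)
ob=(245,195);os=(195,105)
pad=P((107,172),ob,.024);cup=P((211,333),ob,.034);gr=P((297,203),ob,.034)
piv=P((218,115),ob,.067);peg=P((289,60),ob,.110)
pb=np.array([[60,0],[-35,42],[-35,-42],[28.7,-57.6]])/1e3
w=np.array([pad,cup,gr,piv])[:,:2]
a=pb-pb.mean(0);b=w-w.mean(0)
th=np.arctan2((a[:,0]*b[:,1]-a[:,1]*b[:,0]).sum(),(a*b).sum())
c,s=np.cos(th),np.sin(th);M=np.array([[c,-s],[s,c]]);t=w.mean(0)-M@pb.mean(0)
print('base',t,np.degrees(th),(w-(pb@M.T+t))*1e3);print('peg',peg,'piv',piv)
# stage: rest geometry: board mid height unknown -> feet wide at low. screws
ang=np.radians(25)
for z in(.05,.06,.07):print(z,P((103,307),os,z),P((260,307),os,z))
for z in(.08,.09,.1,.11):print(z,'flat',P((180,133),os,z),'handle',P((180,265),os,z))
img=np.load('im.npz')['s']
a=cv2.resize(img[140:220,220:330],(770,560),interpolation=cv2.INTER_CUBIC);save('sc',a)
E
```

```text
base [ 0.4431635  -0.05272406] 56.80132715997853 [[-0.57014653 -0.33016124]
 [ 0.19393937  0.51733973]
 [-0.08139563 -0.45634956]
 [ 0.45760279  0.26917107]]
peg [ 0.53641076 -0.09242231  0.11      ] piv [ 0.50753397 -0.05997792  0.067     ]
0.05 [0.64606023 0.13437546 0.05      ] [0.64593863 0.04982697 0.05      ]
0.06 [0.64508528 0.13354127 0.06      ] [0.64496475 0.04973129 0.06      ]
0.07 [0.64411033 0.13270708 0.07      ] [0.64399086 0.04963561 0.07      ]
0.08 flat [0.73491946 0.09154498 0.08      ] handle [0.6651892  0.09150393 0.08      ]
0.09 flat [0.73312123 0.09107252 0.09      ] handle [0.66401644 0.09103184 0.09      ]
0.1 flat [0.731323   0.09060006 0.1       ] handle [0.66284367 0.09055975 0.1       ]
0.11 flat [0.72952476 0.0901276  0.11      ] handle [0.66167091 0.09008766 0.11      ]
```

View pics/sc.png

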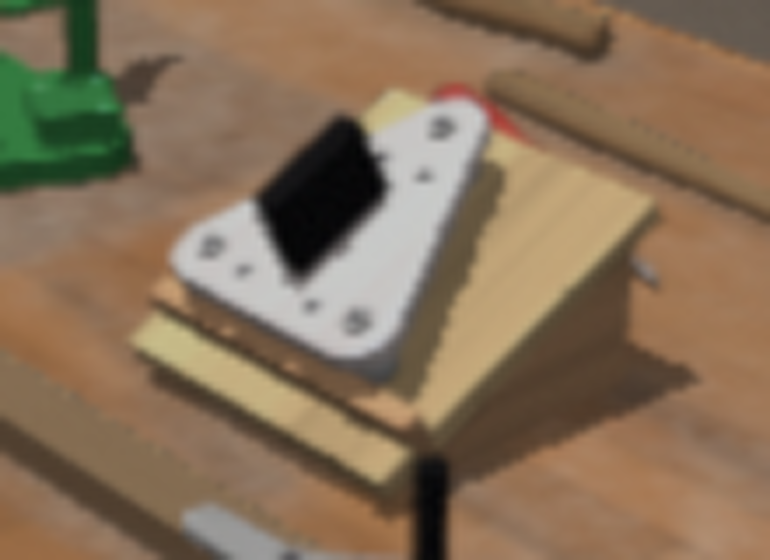

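The enlarged scene view shows the plate on the rest with screws over the feet: narrow (442,127), cone (212,246), groove (357,321), and the black blade above. I'll triangulate these against the top view.

```bash
python3 - <<'E'
from h import *
it,isc=info('top'),info('scene')
T=lambda c:(195+(c[0]+.5)/5-.5,105+(c[1]+.5)/5-.5)
S=lambda c:(220+(c[0]+.5)/7-.5,140+(c[1]+.5)/7-.5)
n=tri(it,T((180,133)),isc,S((442,127)));c=tri(it,T((103,307)),isc,S((212,246)));g=tri(it,T((260,307)),isc,S((357,321)))
print(n,c,g,[np.linalg.norm(q) for q in(n-c,n-g,c-g)])
m=(c+g)/2;x=n-m;x/=np.linalg.norm(x);y=c-g;y/=np.linalg.norm(y);z=np.cross(x,y)
print('x',x,'tilt',np.degrees(np.arcsin(x[2])),'yaw',np.degrees(np.arctan2(x[1],x[0])),'yaw from y',np.degrees(np.arctan2(-y[0],y[1])))
o=(n+c+g)/3-x*(-10/3)/1e3-z*.010
for h in(.038,.040,.042,.05):print(h,o-x*.003+z*h)
s=r.read_state();Rt=R.from_quat(s['eef_rot']).as_matrix();print(Rt.round(3))
E
```

```text
[0.72937151 0.09117312 0.10579433] [0.64351616 0.13391176 0.06578282] [0.64351685 0.05058226 0.06470736] [np.float64(0.10391657681275315), np.float64(0.10347356780104551), np.float64(0.08333644191360771)]
x [ 0.90416398 -0.01130953  0.42703581] tilt 25.27959179808402 yaw -0.7166337436012565 yaw from y 0.00047807828093496886
0.038 [0.66047613 0.09155847 0.10421833]
0.04 [0.65962184 0.09153512 0.10602651]
0.042 [0.65876755 0.09151178 0.10783468]
0.05 [0.65535038 0.0914184  0.11506739]
[[-0.932  0.363 -0.   ]
 [ 0.363  0.932 -0.001]
 [-0.    -0.001 -1.   ]]
```

Emit:
arm_command(moves=[0,0,0,-7.1,0,0,0,-7.1,0,0,0,-7.1,-2.4,-2.7,0,0,-2.4,-2.7,0,0,-2.4,-2.7,0,0,-2.4,-2.7,0,0,-2.4,-2.7,0,0,-2.4,-2.7,0,0,-2.4,-2.7,0,0,-2.4,-2.7,0,0,-2.4,-2.7,0,0], fingers=60)

```text
time: 1.1
ee_pos: [0.4438, 0.3376, 0.2224]
eef_rot: [-0.0, 1.0, -0.0, -0.0]
ft_force: [0.2, -0.4, 0.5]
width: 0.0522
grip_force: 0.0
```

Emit:
arm_command(moves=[-2.4,-2.7,0,0,-2.4,-2.7,0,0,-2.4,-2.7,0,0,-2.4,-2.7,0,0,-2.4,-2.7,0,0,-2.4,-2.7,0,0,-2.4,-2.7,0,0,-2.4,-2.7,0,0,0,0,0,0])

```text
time: 1.85
ee_pos: [0.6382, 0.1149, 0.2216]
eef_rot: [0.004, 1.0, -0.002, 0.0]
ft_force: [0.3, -2.1, 0.2]
width: 0.0526
grip_force: 0.0
```

Emit:
arm_command(moves=[-2.1,-2.3,0,0,0,0,2.5,0,0,0,2.5,0,0,0,2.5,0,0,0,2.0,0,0,0,0,0,0,0,0,0])

```text
time: 2.43
ee_pos: [0.6553, 0.1003, 0.1267]
eef_rot: [-0.0, 1.0, -0.0, -0.001]
ft_force: [0.3, 0.6, -0.3]
width: 0.0525
grip_force: 0.0
```

```bash
python3 - <<'E'
from h import *
s=r.read_state();print(s['ee_pos'],s['joint_positions'].round(2))
i=info('wrist');w=r.camera('wrist');save('w1',w);print([proj(i,p) for p in ([.6597,.0915,.106],[.6554,.0914,.115])],i['origin'])
E
```

```text
[0.65529785 0.10026398 0.12674619] [-0.4   0.48  0.25  1.48 -0.12  1.2   1.43]
[array([240.42662021, 235.77884479]), array([239.52511049, 235.60626624])] [0.57460826 0.10058573 0.28897876]
```

View pics/w1.png

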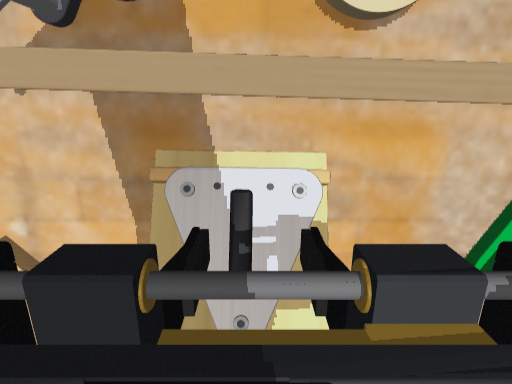

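The handle shows at about (241,235), as predicted. The base's yaw would push joint 7 past its range, so I'll turn the tool half round before grasping.

Emit:
arm_command(moves=[0,0,0,7,0,0,0,7,0,0,0,7,0,0,0,7,0,0,0,7,0,0,0,7,0,0,0,7,0,0,0,7,0,0,0,7,0,0,0,7,0,0,0,7,0,0,0,7])

```text
time: 3.48
ee_pos: [0.657, 0.1008, 0.1299]
eef_rot: [0.671, 0.741, 0.001, 0.001]
ft_force: [-1.1, 0.6, -0.1]
width: 0.0523
grip_force: 0.0
```

Emit:
arm_command(moves=[0,0,0,7,0,0,0,7,0,0,0,7,0,0,0,7,0,0,0,7,0,0,0,7,0,0,0,7,0,0,0,7,0,0,0,7,0,0,0,7,0,0,0,7,0,0,0,7])

```text
time: 4.48
ee_pos: [0.657, 0.1011, 0.1297]
eef_rot: [0.995, 0.102, 0.001, -0.001]
ft_force: [-0.3, 0.2, -0.7]
width: 0.0525
grip_force: 0.0
```

Emit:
arm_command(moves=[0,0,0,6,0,0,0,6,0,0,0,0])

```text
time: 4.73
ee_pos: [0.6569, 0.1011, 0.1294]
eef_rot: [1.0, -0.002, 0.001, -0.001]
ft_force: [-0.1, -0.1, -0.0]
width: 0.0522
grip_force: 0.0
```

Emit:
arm_command(moves=[0.3,1.0,0,0,0,0,1.5,0,0,0,1.5,0,0,0,1.2,0,0,0,0,0,0,0,0,0])

```text
time: 5.23
ee_pos: [0.6583, 0.0904, 0.0842]
eef_rot: [1.0, 0.0, -0.001, 0.0]
ft_force: [0.4, -0.6, 0.8]
width: 0.0521
grip_force: 0.0
```

Emit:
arm_command(moves=[0,0,0,0,0,0,0,0,0,0,0,0,0,0,0,0,0,0,0,0,0,0,0,0], fingers=0, squeeze=12)

```text
time: 5.73
ee_pos: [0.6591, 0.0904, 0.0857]
eef_rot: [1.0, 0.0, 0.0, -0.0]
ft_force: [0.7, 0.6, 0.1]
width: 0.0202
grip_force: 0.0
```

Emit:
arm_command(moves=[0,0,0,0,0,0,0,0,0,0,0,0,0,0,0,0])

```text
time: 6.07
ee_pos: [0.6592, 0.0904, 0.0857]
eef_rot: [1.0, 0.0, 0.0, -0.0]
ft_force: [0.5, 0.8, 0.8]
width: 0.0141
grip_force: 12.0
```

Emit:
arm_command(moves=[0,0,-1,0,0,0,-1.5,0,0,0,-2,0,0,0,-2,0,0,0,-2,0,0,0,-2,0,0,0,0,0,0,0,0,0])

```text
time: 6.73
ee_pos: [0.6594, 0.0901, 0.1917]
eef_rot: [1.0, -0.0, 0.001, -0.0]
ft_force: [-1.1, -0.5, -5.1]
width: 0.0137
grip_force: 12.0
```

```bash
python3 - <<'E'
from h import *
s=r.read_state();print(s['ee_pos'],s['joint_positions'].round(2),s['width'],s['grip_force'])
w=r.camera('wrist');sc=r.camera('scene');t=r.camera('top');np.savez('im2.npz',w=w,s=sc,t=t)
p=proj(info('scene'),[.66,.09,.19]).astype(int);print(p)
a=cv2.resize(sc[p[1]-70:p[1]+50,p[0]-60:p[0]+60],(400,400),interpolation=cv2.INTER_CUBIC)
b=cv2.resize(w[:,56:440],(400,400));save('lift',np.hstack([a,b]))
E
```

```text
[0.65943561 0.09008855 0.19169553] [-0.81  0.57  0.9   1.42 -0.45  1.36 -1.47] 0.013677735595160553 11.992350462824106
[265 135]
```

View pics/lift.png

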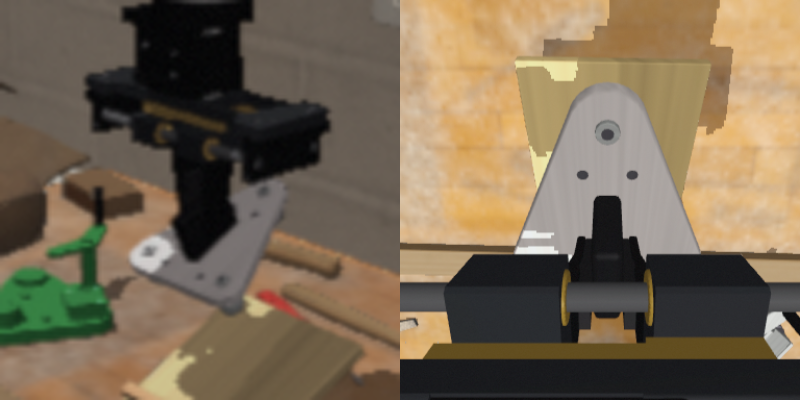

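```bash
python3 - <<'E'
from h import *
s=r.read_state();G=s['ee_pos']+[0,0,-0+.019]
i=info('wrist');isc=info('scene')
S=lambda u,v:(205+u/3.333,65+v/3.333)
print('seen wrist',(608-400)*.96+56,132*.96,'scene',S(263,190),S(150,255))
for d in(0,10,15,20,25,30):
    a=np.radians(d);x=np.array([np.cos(a),0,np.sin(a)]);z=np.array([-np.sin(a),0,np.cos(a)]);y=np.array([0,1,0])
    f=lambda px,py:G+(px+.0038)*x+py*y-.029*z
    print(d,proj(i,f(.06,0)).round(1),proj(isc,f(.06,0)).round(1),proj(isc,f(-.035,.042)).round(1))
E
```

```text
seen wrist 255.68 126.72 scene (283.9078907890789, 122.005700570057) (250.004500450045, 141.5076507650765)
0 [255.  129.5] [282.2 133.8] [245.5 138.3]
10 [255.  123.7] [283.4 129.4] [247.1 139.6]
15 [255.  122.2] [283.8 127.2] [248. 140.]
20 [255.  121.6] [284.  124.9] [248.9 140.3]
25 [255.1 122.2] [284.1 122.8] [249.9 140.6]
30 [255.1 124.2] [284.1 120.6] [250.9 140.7]
```

The plate hangs firmly at about 25° tilt. The plan is to carry it over the base, put the wide feet into the cup and groove while still tilted, then follow the arc down.

Emit:
arm_command(moves=[-1,0.8,0,0,-2,1.4,0,0,-2.3,1.6,0,0,-2.3,1.7,0,0,-2.3,1.7,0,0,-2.3,1.7,0,0,-2.3,1.7,0,0,-2.3,1.7,0,0,-2.3,1.6,0,0,-2.1,1.5,0,0,-1.5,0.9,0,0,-0.6,0.3,0,0])

```text
time: 7.88
ee_pos: [0.4237, -0.0769, 0.1896]
eef_rot: [1.0, -0.001, -0.001, -0.001]
ft_force: [0.7, 0.6, -4.0]
width: 0.0143
grip_force: 12.0
```

Emit:
arm_command(moves=[0,0,0,-3,0,0,0,-6,0,0,0,-7,0,0,0,-7,0,0,0,-7,0,0,0,-7,0,0,0,-7,0,0,0,-7,0,0,0,-4,0,0,0,-1.8,0,0,0,0,0,0,0,0])

```text
time: 8.88
ee_pos: [0.4259, -0.0754, 0.1902]
eef_rot: [0.88, 0.475, -0.0, -0.0]
ft_force: [0.1, -0.4, -4.5]
width: 0.0138
grip_force: 12.0
```

```bash
cat > go.py <<'E'
from h import *
import sys
# base-frame position of grasp point and needed shift (tool axes, cm) to base-frame x,y,z of grasp
t=np.array([.4432,-.0527]);th=np.radians(56.8)
def show(bx,by,gz):
    s=r.read_state();Rt=R.from_quat(s['eef_rot']).as_matrix();p=s['ee_pos']
    xh=np.array([np.cos(th),np.sin(th),0]);yh=np.array([-np.sin(th),np.cos(th),0])
    T=np.array([*t,0])+bx/1e3*xh+by/1e3*yh;T[2]=gz/1e3-.019
    print('shift cm',((Rt.T@(T-p))*100).round(2),'tool x yaw',np.degrees(np.arctan2(Rt[1,0],Rt[0,0])).round(2),'F',s['ft_force'].round(1),'pos',p.round(4),'grip',s['grip_force'],'j',s['joint_positions'].round(2))
if __name__=='__main__': show(*map(float,sys.argv[1:4]))
E
python3 go.py -28.3 0 105
```

```text
shift cm [ 0.02  0.21 10.42] tool x yaw 56.74 F [ 0.1 -0.4 -4.5] pos [ 0.4259 -0.0754  0.1902] grip 11.99885281152092 j [-1.25 -0.42  1.12  2.02  0.38  1.33 -0.85]
```

Emit:
arm_command(moves=[0,0.2,0,0,0,0,1,0,0,0,1.5,0,0,0,1.5,0,0,0,1.5,0,0,0,0.5,0,0,0,0,0,0,0,0,0])

```text
time: 9.55
ee_pos: [0.4278, -0.0768, 0.1307]
eef_rot: [0.88, 0.476, -0.0, 0.0]
ft_force: [0.1, 0.1, -4.9]
width: 0.014
grip_force: 12.0
```

```bash
python3 go.py -28.3 0 105; python3 - <<'E'
from h import *
sc=r.camera('scene');t=r.camera('top');w=r.camera('wrist')
p=proj(info('scene'),[.443,-.053,.06]).astype(int);q=proj(info('top'),[.443,-.053,.06]).astype(int);print(p,q)
a=cv2.resize(sc[p[1]-50:p[1]+40,p[0]-45:p[0]+45],(400,400),interpolation=cv2.INTER_CUBIC)
b=cv2.resize(w[:,56:440],(400,400));save('pre',np.hstack([a,b]))
E
```

```text
shift cm [ 0.03 -0.03  4.47] tool x yaw 56.79 F [ 0.1  0.1 -4.9] pos [ 0.4278 -0.0768  0.1307] grip 11.998573296004906 j [-1.35 -0.37  1.28  2.1   0.38  1.18 -0.82]
[238 233] [285 241]
```

View pics/pre.png

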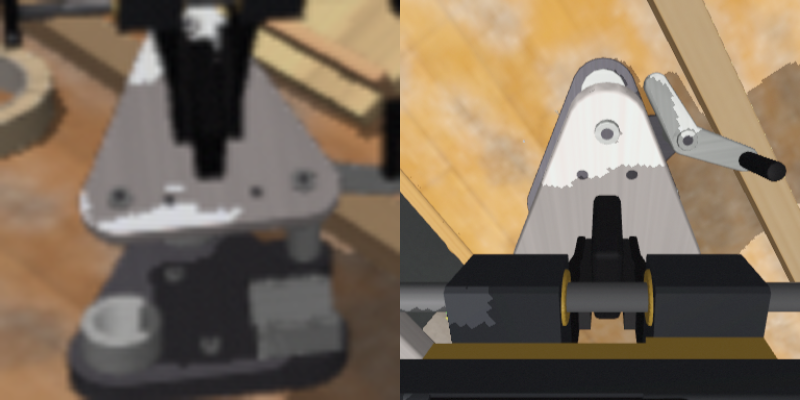

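```bash
python3 - <<'E'
from h import *
s=r.read_state();G=s['ee_pos']+[0,0,.019];isc=info('scene');th=np.radians(56.8);c,sn=np.cos(th),np.sin(th)
print('seen',193+118/4.44,183+197/4.44,193+303/4.44,183+180/4.44)
for d in (22,25.3,28):
    a=np.radians(d);x=np.array([np.cos(a)*c,np.cos(a)*sn,np.sin(a)]);z=np.array([-np.sin(a)*c,-np.sin(a)*sn,np.cos(a)]);y=np.cross(z,x)
    f=lambda px,py,pz:G+(px+.0038)*x+py*y+(pz-.039)*z
    print(d,proj(isc,f(-.035,.042,.01)).round(1),proj(isc,f(-.035,-.042,.01)).round(1))
iw=info('wrist');a=np.radians(0)
# cup rim left/groove seen check: pad centre in wrist
E
```

```text
seen 219.57657657657657 227.36936936936937 261.2432432432432 223.54054054054055
22 [219.7 227.1] [261.  223.2]
25.3 [219.7 226.9] [260.8 223. ]
28 [219.6 226.6] [260.6 222.8]
```

Emit:
arm_command(moves=[0,0,0.8,0,0,0,0.8,0,0,0,0.9,0,0,0,0,0,0,0,0,0])

```text
time: 10.12
ee_pos: [0.4265, -0.0772, 0.1103]
eef_rot: [0.88, 0.476, -0.002, 0.001]
ft_force: [-0.7, -1.1, -4.5]
width: 0.0141
grip_force: 12.0
```

```bash
python3 go.py -28.3 0 105
```

```text
shift cm [0.15 0.05 2.43] tool x yaw 56.81 F [-0.7 -1.1 -4.5] pos [ 0.4265 -0.0772  0.1103] grip 11.999726059148088 j [-1.3  -0.2   1.32  2.12  0.23  1.08 -0.67]
```

Emit:
arm_command(moves=[0.15,0,0.6,0,0,0,0.6,0,0,0,0.6,0,0,0,0.6,0,0,0,0,0,0,0,0,0])

```text
time: 10.62
ee_pos: [0.4274, -0.0748, 0.0867]
eef_rot: [0.879, 0.476, -0.0, -0.001]
ft_force: [-0.6, 0.4, -3.5]
width: 0.0135
grip_force: 12.0
```

```bash
python3 go.py -28.3 0 105
```

```text
shift cm [-0.12  0.11  0.07] tool x yaw 56.88 F [-0.6  0.4 -3.5] pos [ 0.4274 -0.0748  0.0867] grip 11.999103585840203 j [-1.21  0.03  1.32  2.14 -0.03  0.99 -0.44]
```

Emit:
arm_command(moves=[-0.1,0.1,0.2,0,0,0,0.2,0,0,0,0.2,0,0,0,0.2,0,0,0,0.2,0,0,0,0,0,0,0,0,0])

```text
time: 11.2
ee_pos: [0.4279, -0.0752, 0.0761]
eef_rot: [0.879, 0.477, -0.0, -0.001]
ft_force: [-0.0, 5.4, -1.1]
width: 0.0141
grip_force: 12.0
```

```bash
python3 go.py -28.3 0 93.4
```

```text
shift cm [-0.11  0.05  0.17] tool x yaw 56.92 F [-0.   5.4 -1.1] pos [ 0.4279 -0.0752  0.0761] grip 12.006112514063716 j [-1.16  0.1   1.3   2.15 -0.12  0.97 -0.36]
```

Emit:
arm_command(moves=[0.1,0,0.05,0,0.25,0,0.05,0,0.25,0,0.05,0,0.25,0,0.06,0,0.25,0,0.07,0,0,0,0,0], squeeze=8)

```text
time: 11.7
ee_pos: [0.4337, -0.0666, 0.073]
eef_rot: [0.879, 0.477, -0.001, -0.001]
ft_force: [-1.4, 2.6, -1.0]
width: 0.0139
grip_force: 8.0
```

```bash
python3 go.py -18.1 0 91.3
```

```text
shift cm [-0.13  0.04  0.07] tool x yaw 56.93 F [-1.4  2.6 -1. ] pos [ 0.4337 -0.0666  0.073 ] grip 7.993937633000314 j [-1.14  0.14  1.27  2.15 -0.17  0.96 -0.35]
```

Emit:
arm_command(moves=[0.25,0,0.08,0,0.25,0,0.1,0,0.2,0,0.12,0,0.2,0,0.13,0,0.2,0,0.13,0,0.1,0,0.08,0,0,0,0,0,0,0,0,0])

```text
time: 12.37
ee_pos: [0.4401, -0.057, 0.0669]
eef_rot: [0.879, 0.476, -0.001, -0.001]
ft_force: [-5.0, 0.1, 5.1]
width: 0.0141
grip_force: 8.0
```

```bash
python3 go.py -3.8 0 85; python3 - <<'E'
from h import *
sc=r.camera('scene');w=r.camera('wrist')
p=[238,233]
a=cv2.resize(sc[p[1]-50:p[1]+40,p[0]-45:p[0]+45],(400,400),interpolation=cv2.INTER_CUBIC)
b=cv2.resize(w[:,56:440],(400,400));save('arc',np.hstack([a,b]))
E
```

```text
shift cm [0.14 0.02 0.09] tool x yaw 56.88 F [-5.   0.1  5.1] pos [ 0.4401 -0.057   0.0669] grip 8.007234977558255 j [-1.11  0.19  1.23  2.14 -0.22  0.95 -0.33]
```

View pics/arc.png

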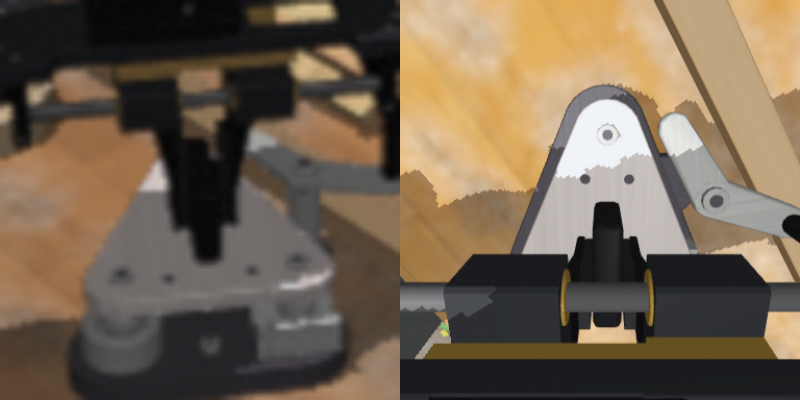

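The feet are in the cup and groove and the plate is nearly level, within 1–2 mm of its seat. Releasing.

Emit:
arm_command(moves=[0.1,0,0.05,0,0,0,0,0,0,0,0,0], squeeze=3)

```text
time: 12.72
ee_pos: [0.4409, -0.0559, 0.0663]
eef_rot: [0.879, 0.476, -0.0, -0.001]
ft_force: [-2.1, -1.1, 0.4]
width: 0.0144
grip_force: 3.0
```

Emit:
arm_command(moves=[0,0,0,0,0,0,0,0,0,0,0,0,0,0,0,0,0,0,0,0,0,0,0,0], fingers=35)

```text
time: 13.22
ee_pos: [0.4409, -0.0558, 0.0664]
eef_rot: [0.879, 0.476, -0.0, -0.001]
ft_force: [-0.3, -0.9, 0.2]
width: 0.0303
grip_force: 0.0
```

Emit:
arm_command(moves=[0,0,0,0,0,0,-1.5,0,0,0,-2,0,0,0,-2,0,0,0,-2,0,0,0,-2,0,0,0,0,0,0,0,0,0])

```text
time: 13.88
ee_pos: [0.4415, -0.0557, 0.1619]
eef_rot: [0.879, 0.477, 0.001, -0.002]
ft_force: [0.0, 0.6, -0.1]
width: 0.0304
grip_force: 0.0
```

```bash
python3 go.py -3.8 0 85; python3 - <<'E'
from h import *
sc=r.camera('scene');w=r.camera('wrist');t=r.camera('top');np.savez('im3.npz',s=sc,w=w,t=t,wo=info('wrist')['origin'],wa=info('wrist')['attitude'])
p=[238,233]
a=cv2.resize(sc[p[1]-50:p[1]+40,p[0]-45:p[0]+45],(400,400),interpolation=cv2.INTER_CUBIC)
b=cv2.resize(w[:,56:440],(400,400));save('rel',np.hstack([a,b]))
th=np.radians(56.8);c,s=np.cos(th),np.sin(th)
f=lambda x,y,z:[.4432+c*x-s*y,-.0527+s*x+c*y,z]
isc=info('scene');iw=info('wrist')
for n,q in dict(n=(.06,0),c=(-.035,.042),g=(-.035,-.042)).items():
    e=(proj(isc,f(*q,.056))-[193,183])*4.444; g=(proj(iw,f(*q,.056))-[56,0])/.96+[400,0]
    print(n,e.round(0),g.round(0))
e=(proj(iw,f(.0287,-.0576,.067))-[56,0])/.96+[400,0];print('pivot',e)
E
```

```text
shift cm [-0.07 -0.    9.59] tool x yaw 56.92 F [ 0.   0.6 -0.1] pos [ 0.4415 -0.0557  0.1619] grip 0.0 j [-1.2  -0.2   1.15  2.04  0.19  1.19 -0.7 ]
n [188. 163.] [608. 122.]
c [121. 280.] [560. 232.]
g [297. 262.] [655. 232.]
pivot [680.51787632 163.54717655]
```

View pics/rel.png

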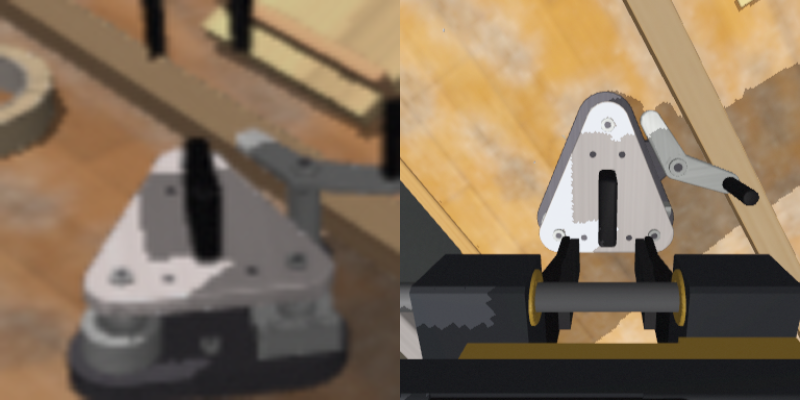

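The release picture shows the plate lying level over the base outline. Screws at scene crop (121,276) and (297,259) match the seated prediction to about 1 px, and the keeper is still open with its peg at wrist crop (740,190). Next I'll refine the screw positions numerically and measure the peg.

```bash
python3 - <<'E'
from h import *
d=np.load('im3.npz');iw=info('wrist');iw['origin']=d['wo'];iw['attitude']=d['wa']
g=cv2.cvtColor(d['w'],cv2.COLOR_RGB2GRAY).astype(float)
th=np.radians(56.8);c,s=np.cos(th),np.sin(th)
f=lambda x,y,z:[.4432+c*x-s*y,-.0527+s*x+c*y,z]
pts={}
for n,(q,see) in dict(n=((.06,0,.056),(608,125)),c=((-.035,.042,.056),(558,235)),g=((-.035,-.042,.056),(657,236)),piv=((.0287,-.0576,.067),(679,167))).items():
    u,v=(see[0]-400)*.96+56,see[1]*.96
    u0,v0=int(round(u)),int(round(v));W=g[v0-5:v0+6,u0-5:u0+6]
    m=np.clip(np.median(W)-W,0,None);m*=m>m.max()*.3;vv,uu=np.mgrid[v0-5:v0+6,u0-5:u0+6]
    P=np.array([(m*uu).sum(),(m*vv).sum()])/m.sum();pts[n]=P
    w=plane(iw,*P,q[2]);print(n,P.round(1),proj(iw,f(*q)).round(1),'err mm',((w-f(*q))[:2]*1e3).round(1))
# lengths on plane z=.056: expected 84,103.9
X={k:plane(iw,*pts[k],.056) for k in'ncg'};L=lambda a,b:np.linalg.norm(X[a]-X[b])*1e3
print(L('c','g'),L('n','c'),L('n','g'))
# peg top: wrist crop (737,184)? triangulate w/ earlier top estimate
pw=((745-400)*.96+56,194*.96)
print('peg wrist z.11',plane(iw,*pw,.110))
b=cv2.inRange(d['w'],(0,0,0),(60,60,60));b[:, :340]=0;b[240:]=0
n,l,st,ce=cv2.connectedComponentsWithStats(b)
for k in range(1,n):
    if st[k,4]>40:print(st[k],ce[k])
E
```

```text
n [255.3 119.4] [255.7 117.2] err mm [-1.3 -1.3]
c [210.6 227.5] [209.9 222.9] err mm [-2.1 -4.1]
g [299.4 227.4] [301.1 223.1] err mm [-3.5 -2.9]
piv [322.6 160.4] [325.3 157. ] err mm [-3.3 -1.3]
82.16505118657265 106.12708940061898 105.76906529506768
peg wrist z.11 [ 0.52981022 -0.09022347  0.11      ]
[366 170  35  27 511] [382.88649706 183.24657534]
```

Emit:
arm_command(moves=[0,0,0,-6.3,0,0,0,-6.3,0,0,0,-6.3,0,0,0,-6.2,-1.1,2.4,0,0,-1.1,2.5,0,0,-1.1,2.5,0,0,-1.1,2.4,0,0,0,0,0,0,0,0,0,0], fingers=0)

```text
time: 14.87
ee_pos: [0.4907, -0.0926, 0.161]
eef_rot: [0.757, 0.653, -0.009, -0.007]
ft_force: [0.3, -0.2, 0.2]
width: 0.0007
grip_force: 0.0
```

```bash
cat > k.py <<'E'
from h import *
import sys
P=np.array([.5071,-.0602])
def show(phi,gap=0,z=.082):
    s=r.read_state();Rt=R.from_quat(s['eef_rot']).as_matrix();p=s['ee_pos'];n=np.array([np.cos(np.radians(82)),np.sin(np.radians(82))])
    Q=P+.045*np.array([np.cos(np.radians(phi)),np.sin(np.radians(phi))])-(.0155+gap/1e3)*n
    print('shift',((Rt.T@(np.array([*Q,z])-p))*100).round(2),'yaw',np.degrees(np.arctan2(Rt[1,0],Rt[0,0])).round(1),'F',s['ft_force'].round(1),'pos',p.round(4),'w',s['width'])
if __name__=='__main__':
    a=list(map(float,sys.argv[1:])); show(*a)
E
python3 k.py -48 4; python3 - <<'E'
from h import *
t=r.camera('top');np.save('t4.npy',t);i=info('top')
th=np.radians(56.8);c,s=np.cos(th),np.sin(th)
f=lambda x,y,z:[.4432+c*x-s*y,-.0527+s*x+c*y,z]
for q in ((.06,0,.056),(-.035,.042,.056),(-.035,-.042,.056)):print(proj(i,f(*q)))
pi=proj(i,f(0,0,.05)).astype(int)
save('top4',cv2.resize(t[pi[1]-50:pi[1]+40,pi[0]-50:pi[0]+70],(800,600),interpolation=cv2.INTER_CUBIC));print(pi)
E
```

```text
shift [-1.33  4.81  7.8 ] yaw 81.5 F [ 0.3 -0.2  0.2] pos [ 0.4907 -0.0926  0.161 ] w 0.0006887051671352521
[266.29668445 229.37818924]
[287.68643433 262.30366078]
[304.85134247 235.69396844]
[285 241]
```

View pics/top4.png

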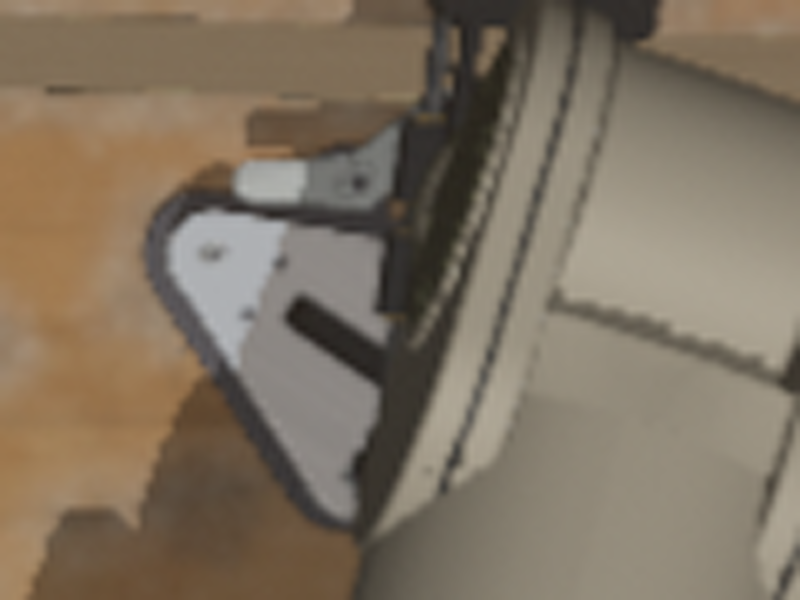

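The top crop shows an even dark border round the plate and the narrow screw at (210,250), within 1 px of prediction, so it is seated. Next is the keeper.

Emit:
arm_command(moves=[-0.5,1.6,0,0,-0.4,1.6,0,0,-0.4,1.6,0,0,0,0,0,0,0,0,0,0])

```text
time: 15.33
ee_pos: [0.5369, -0.1086, 0.1622]
eef_rot: [0.755, 0.655, -0.004, -0.009]
ft_force: [-0.7, -0.5, -0.0]
width: 0.0005
grip_force: 0.0
```

```bash
python3 k.py -48 4; python3 - <<'E'
from h import *
d=r.read_state();print(d['joint_positions'].round(2))
i=info('wrist');w=r.camera('wrist');np.save('w5.npy',w);print('expected peg px',proj(i,[.5364,-.0924,.11]), proj(i,[.5364,-.0924,.067]))
b=cv2.inRange(w,(0,0,0),(60,60,60));n,l,st,ce=cv2.connectedComponentsWithStats(b)
for k in range(1,n):
    if st[k,4]>60:print(st[k],ce[k].round(0))
E
```

```text
shift [-0.5  -0.03  8.02] yaw 81.9 F [-0.7 -0.5 -0. ] pos [ 0.5369 -0.1086  0.1622] w 0.0004897894647246411
[-0.81  0.39  1.15  1.77 -0.38  1.24  0.3 ]
expected peg px [251.9231307  191.66812998] [253.26345435 177.06709596]
[ 102  118   52   71 2111] [128. 152.]
[  0 151  13  40 250] [  4. 173.]
[204 158   4  38  89] [206. 177.]
[240 175  16  27 354] [248. 189.]
[    0   227   512   102 20997] [253. 282.]
[    0   300   512    84 22867] [256. 359.]
[ 65 310   6  19  67] [ 67. 318.]
```

Emit:
arm_command(moves=[-1.0,0,0,0,0,0,2,0,0,0,2,0,0,0,2,0,0,0,1.5,0,0,0,0.5,0,0,0,0,0,0,0,0,0])

```text
time: 16.05
ee_pos: [0.5342, -0.1189, 0.0825]
eef_rot: [0.756, 0.655, -0.005, -0.008]
ft_force: [-0.4, -0.5, 0.8]
width: 0.0005
grip_force: 0.0
```

```bash
python3 k.py -48 0; for a in -30 -10 10 33;do python3 k.py $a;done
```

```text
shift [ 1.   -0.06  0.05] yaw 81.8 F [-0.4 -0.5  0.8] pos [ 0.5342 -0.1189  0.0825] w 0.0005348542225178278
shift [2.21 0.66 0.04] yaw 81.8 F [-0.4 -0.5  0.8] pos [ 0.5342 -0.1189  0.0825] w 0.0005348542225178278
shift [3.74 0.98 0.04] yaw 81.8 F [-0.4 -0.5  0.8] pos [ 0.5342 -0.1189  0.0825] w 0.0005348542225178278
shift [5.28 0.76 0.05] yaw 81.8 F [-0.4 -0.5  0.8] pos [ 0.5342 -0.1189  0.0825] w 0.0005348542225178278
shift [ 6.84 -0.13  0.08] yaw 81.8 F [-0.4 -0.5  0.8] pos [ 0.5342 -0.1189  0.0825] w 0.0005348542225178278
```

Emit:
arm_command(moves=[0.5,0,0,0,0.5,0,0,0,0.6,0.35,0,0,0.6,0.3,0,0,0.5,0.1,0,0,0.5,0.1,0,0,0.5,0.1,0,0,0,0,0,0])

```text
time: 16.72
ee_pos: [0.5492, -0.082, 0.0813]
eef_rot: [0.755, 0.655, -0.005, -0.009]
ft_force: [0.6, 0.0, -0.7]
width: 0.0005
grip_force: 0.0
```

```bash
for a in -10 10 33;do python3 k.py $a;done;python3 - <<'E'
from h import *
i=info('wrist');w=r.camera('wrist')
b=cv2.inRange(w,(0,0,0),(60,60,60));n,l,st,ce=cv2.connectedComponentsWithStats(b)
for k in range(1,n):
    if st[k,4]>60:print(st[k],ce[k].round(0))
for a in(-48,-30,-10,0,10):
    q=np.radians(a);print(a,proj(i,[.5071+.045*np.cos(q),-.0602+.045*np.sin(q),.11]).round(0))
E
```

```text
shift [-0.13  0.03 -0.07] yaw 81.9 F [ 0.6  0.  -0.7] pos [ 0.5492 -0.082   0.0813] w 0.0005365607064681632
shift [ 1.41 -0.19 -0.06] yaw 81.9 F [ 0.6  0.  -0.7] pos [ 0.5492 -0.082   0.0813] w 0.0005365607064681632
shift [ 2.98 -1.08 -0.04] yaw 81.9 F [ 0.6  0.  -0.7] pos [ 0.5492 -0.082   0.0813] w 0.0005365607064681632
[141  78  75 113 723] [181. 135.]
[    0   173   512   156 26903] [220. 270.]
[    0   299   512    85 22844] [256. 359.]
-48 [233. 295.]
-30 [247. 273.]
-10 [254. 245.]
0 [253. 230.]
10 [249. 214.]
```

Emit:
arm_command(moves=[0.5,-0.05,0,0,0.5,-0.1,0,0,0.4,-0.2,0,0,0.4,-0.2,0,0,0.4,-0.2,0,0,0.4,-0.2,0,0,0,0,0,0])

```text
time: 17.35
ee_pos: [0.5429, -0.0552, 0.0817]
eef_rot: [0.755, 0.655, -0.005, -0.009]
ft_force: [-1.0, 0.2, 0.4]
width: 0.0007
grip_force: 0.0
```

```bash
for a in 33 45;do python3 k.py $a;done;python3 - <<'E'
from h import *
# keeper mask in top & scene: grey lever vs. before; peg (black) near predicted in scene
i=info('scene');s=r.camera('scene')
for a in(-48,10,20,33,45,60):
    q=np.radians(a);print(a,proj(i,[.5071+.045*np.cos(q),-.0602+.045*np.sin(q),.11]).round(0),proj(i,[.5071+.045*np.cos(q),-.0602+.045*np.sin(q),.08]).round(0))
g=cv2.cvtColor(s,cv2.COLOR_RGB2GRAY)
print(g[196:226:2,246:290:2])
E
```

```text
shift [ 0.41 -0.08 -0.03] yaw 81.9 F [-1.   0.2  0.4] pos [ 0.5429 -0.0552  0.0817] w 0.0006757922953705217
shift [ 1.05 -0.77 -0.01] yaw 81.9 F [-1.   0.2  0.4] pos [ 0.5429 -0.0552  0.0817] w 0.0006757922953705217
-48 [282. 206.] [282. 217.]
10 [274. 196.] [274. 208.]
20 [271. 196.] [271. 207.]
33 [267. 195.] [267. 206.]
45 [263. 195.] [263. 206.]
60 [258. 195.] [258. 206.]
[[ 58  18  28  84 182 188 189 186 175 108  18   7   7   8  13  12  37 162
  181 182 135  83]
 [122  94  61  69  93 168 186 184 180 161  34   7   6  10  13  12  49 171
  181 139  87  71]
 [126 127 124 105  74  71 108 166 165 160  34   6   6   6  13  13  45 115
  140  88  74  74]
 [127 129 128 131 125  92  74  68 121 157  33   6   6   8  14  14  46  69
   86  75  73  72]
 [129 126 123 125 134 131 109  85  72  68  15   7   7   8  15  13  55  67
   68  71  71  69]
 [119 128 124 125 127 133 133 130 111  76  14   7   5   7  16  12  65  70
   69  68  72  73]
 [120 120 122 122 126 131 133 131 135 130  28   7   8   9  15  16  53  67
   69  71  87  96]
 [119 119 119 124 127 128 130 135 135 111  27  14  41  28  45  61  75  73
   73  90 127 134]
 [120 119 119 119 120 117 134 134 114  92  78  72  87 117  77  74  88  99
  134 130 122 122]
 [119 120 119 119 119 119 120 123  95  90  89  89  90 129 126 118 132 135
  138 138 133 126]
 [ 97 119 120 120 119 119 119 102  89  91  89  84 109 123 128 132 135 136
  140 144 143 142]
 [ 71  77 110 119 121 119 101  80  78  90  89  86 121 120 121 127 134 135
  132 130 128 102]
 [ 73  72  72  90 114  98  83  74  75  83  81 114 117 114 110  77  78  82
   79  73  73  74]
 [105  78  89  88  92  89  89  83  83  83  82 118 119 109  79  71  71  72
   72  71  69  71]
 [ 94 100 113 117 154 103  89  90  81  80 108 120 119 119 116 100  76  71
   73  77  72  69]]
```

Emit:
arm_command(moves=[0.25,-0.15,0,0,0.25,-0.15,0,0,0.25,-0.2,0,0,0.2,-0.2,0,0,0,0,0,0])

```text
time: 17.82
ee_pos: [0.5379, -0.0517, 0.0826]
eef_rot: [0.757, 0.653, -0.006, -0.005]
ft_force: [3.6, -19.1, -1.3]
width: 0.0057
grip_force: 9.4
```

```bash
for a in 33 45 60;do python3 k.py $a;done
```

```text
shift [0.13 0.47 0.05] yaw 81.5 F [  3.6 -19.1  -1.3] pos [ 0.5379 -0.0517  0.0826] w 0.005716098855031739
shift [ 0.77 -0.23  0.06] yaw 81.5 F [  3.6 -19.1  -1.3] pos [ 0.5379 -0.0517  0.0826] w 0.005716098855031739
shift [ 1.34 -1.25  0.07] yaw 81.5 F [  3.6 -19.1  -1.3] pos [ 0.5379 -0.0517  0.0826] w 0.005716098855031739
```

The keeper is at its stop, with a 19 N reaction at the predicted shut angle. Backing off to check.

Emit:
arm_command(moves=[-0.4,0,0,0,-0.8,0,0,0,-0.8,0,0,0,0,0,-2,0,0,0,-2.5,0,0,0,-2.5,0,0,0,-2.5,0,-1,3,0,0,-1,3,0,0,-1,3,0,0,0,3,0,0,0,0,0,0])

```text
time: 18.82
ee_pos: [0.6539, -0.1143, 0.1728]
eef_rot: [0.756, 0.655, -0.006, -0.008]
ft_force: [-0.2, 0.6, -0.4]
width: 0.0005
grip_force: 0.0
```

Emit:
arm_command(moves=[0,3.5,-1,0,0,3.5,-1,0,0,3.5,0,0,0,0,0,0,0,0,0,0])

```text
time: 19.23
ee_pos: [0.7557, -0.1293, 0.1906]
eef_rot: [0.756, 0.655, -0.006, -0.009]
ft_force: [-1.3, -0.2, -0.3]
width: 0.0006
grip_force: 0.0
```

```bash
python3 - <<'E'
from h import *
st=r.read_state();print(st['ee_pos'],st['ft_force'].round(1))
s=r.camera('scene');t=r.camera('top');np.savez('im6.npz',s=s,t=t);it,isc=info('top'),info('scene')
def blob(img,c,rad,thr=45):
    g=img.max(2);c=np.round(c).astype(int);m=np.zeros(g.shape,np.uint8);m[c[1]-rad:c[1]+rad,c[0]-rad:c[0]+rad]=(g[c[1]-rad:c[1]+rad,c[0]-rad:c[0]+rad]<thr)
    n,l,S,ce=cv2.connectedComponentsWithStats(m)
    return [(S[k].tolist(),ce[k].round(1).tolist()) for k in range(1,n) if S[k,4]>5]
for a in(20,33,45):
    q=np.radians(a);p=[.5071+.045*np.cos(q),-.0602+.045*np.sin(q)]
    print(a,proj(it,p+[.11]).round(1),proj(it,p+[.08]).round(1),proj(isc,p+[.11]).round(1),proj(isc,p+[.08]).round(1))
q=proj(it,[.54,-.03,.1]);print(blob(t,q,14,70));q=proj(isc,[.54,-.03,.09]);print(blob(s,q,18,40))
E
```

```text
[ 0.75567349 -0.12932157  0.19061529] [-1.3 -0.2 -0.3]
20 [283.6 201.5] [282.7 201.7] [270.8 195.6] [270.7 206.7]
33 [280.1 203.3] [279.3 203.4] [266.7 194.8] [266.6 205.9]
45 [277.2 205.6] [276.5 205.7] [262.6 194.5] [262.6 205.6]
[]
[([265, 195, 4, 17, 54], [266.4, 203.1])]
```

```bash
python3 - <<'E'
from h import *
t=np.load('im6.npz')['t'];g=cv2.cvtColor(t,cv2.COLOR_RGB2GRAY).astype(float)
for p in((266.3,229.4),(287.7,262.3),(304.9,235.7)):
    u0,v0=map(round,p);W=g[v0-3:v0+4,u0-3:u0+4];m=np.clip(np.median(W)-W-8,0,None);vv,uu=np.mgrid[v0-3:v0+4,u0-3:u0+4]
    print(p,(m*uu).sum()/m.sum(),(m*vv).sum()/m.sum())
print(r.read_state()['time'],r.close_job())
E
```

```text
(266.3, 229.4) 263.0 226.5
(287.7, 262.3) 288.17220543806644 263.3202416918429
(304.9, 235.7) 308.0 238.75
the job is handed in; nothing more can be done
19.3333 None
```

The job is handed in, but no verdict came back. The stage top looked seated on all three feet after release, and the keeper was pushed to its stop at the predicted shut angle. The last screw check, printed only as I handed in, put the cone foot within about 1 px, but its other two readings fell on the edge of the search window, so it does not confirm the seating after the keeper push.

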